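# Couple the filter cartridge to the purge-gas coupler of a photometer

## Task

The white filter cartridge is parked back to front in the V cradle of the coupling stand. Draw the coupler's spring sleeve back until it stays back, lift the cartridge clear, turn it end for end, lay it back in the cradle and push its plug fully home in the socket so that the sleeve springs all the way forward and locks it. Leave the cartridge lying there released, and do not shift or knock over the jar, the beaker or the bottle.

Things in the scene. Friction and masses are not known exactly. Their poses are not given: they have to be found in the camera images.
- stand: Coupling stand fixed to the bench: plate 335 x 100 x 10 mm with white valve block, brass socket in a steel spring sleeve, grey V cradle and low end fence in a row. Origin on the bench below the socket's mouth; x along the coupler axis, out of the mouth over the cradle; z up. Along x: block -106 to -70 mm (top 96 mm high), socket -70 to 0, cradle 30 to 205, fence 210 to 216.
- mouth (a point): Centre of the socket's mouth, 75 mm above the bench; axes as the stand. Coupler axis and the axis of a cartridge lying in the cradle are one line, 75 mm high. Socket 26 mm square outside; bore 19.4 mm square, so the plug's 15.6 mm nose has 1.9 mm play all round.
- cradle_mid (a point): Point on the coupler axis above the middle of the V cradle, 118 mm in front of the mouth; axes as the stand. Cradle of slippery plastic, under 40 mm wide, top edges 62 mm above the bench, so fingers that grip the cartridge across pass outside it. End fence beyond it: 44 mm wide, top 67 mm above the bench. A cartridge pressed down into the V drags: slide it held up to 1 mm off.
- sleeve_mid (a point): Middle of the spring sleeve, on the coupler axis; moves with it. Steel tube 44 mm long: waist 44 mm in diameter and 34 mm long between two dark rims 52 mm in diameter, 5 mm long; can be gripped across the waist from above. Sleeve forward: this point lies 22 mm behind the mouth, front rim flush with the mouth. Axes as the stand.
- sleeve (a joint): How far the sleeve is drawn back towards the valve block (stand -x), m: 0 fully forward, 0.020 hard stop. Spring: 4 N at 0, 7 N at the stop. Past 0.015 a catch rises before it and it stays back by itself at about 0.0145.
- catch_tip (a point): Front top of the steel catch in the slot in the socket's top, 10 mm behind the mouth. Sleeve forward: catch down, its tooth bars the bore. Sleeve back: catch up, bore free. A plug pushed home (up to 10 N over the last 5 mm) tips it down behind the plug's nose; the sleeve then springs forward over it and locks the plug, which keeps about 3 mm end play.
- cartridge_mid (a point): Middle of the filter cartridge's body, on its axis. White cylinder with grey ends, 42 mm in diameter, 140 mm long, 0.2 to 0.45 kg, with a steel plug on its +x end; other end plain and flat. x axis: along the cartridge to the plug. Starts in the cradle, plug away from the socket. Coupled: about 76 mm in front of the mouth. Fits between mouth and fence, plug still outside, at 118 to 138 mm.
- plug_tip (a point): Tip of the cartridge's steel plug, 116 mm from cartridge_mid; axes as the cartridge. From the body outwards: shoulder 28 mm in diameter, 5.5 mm long; thin neck 7.6 mm, 17 mm long; nose 15.6 mm, 23.5 mm long with tapered tip. Fully home 40 mm inside the mouth (shoulder against the mouth); locked, 36 to 40.5 mm inside.
- jar_mid (a point): Middle of a glass jar with a red lid, 66 mm in diameter, 100 mm high, standing on the bench near the stand. A bystander.
- beaker_mid (a point): Middle of an open glass beaker, 66 mm in diameter, 90 mm high, standing on the bench near the stand. A bystander.
- bottle_mid (a point): Middle of an amber bottle with a black cap, 58 mm in diameter, 150 mm high, standing on the bench near the stand. A bystander.
Mind the look-alikes: they are no part of the job. Leave any pink, red or yellow look-alike of the part that bears cartridge_mid alone.

How it is judged:
By the outcome, as a careful person would: the job done as asked, in the order asked, and still so for the second after the job is handed in, with the robot touching nothing.
It also fails if it takes over 66 s, if anything falls off the work surface, if the arm or the gripper's body presses on something with over 40 N, if the wrist force passes 120 N, or if a joint passes its speed limit or range.

## Robot

A 6-joint arm with a two-finger parallel gripper is mounted at the origin on the work surface. World frame = base frame: x ahead of the robot, y to its left, z up, the work surface at z = 0. Lengths are in m, angles in rad, forces in N, time in s.
With the tool pointing down it reaches from about 0.275 to 0.875 m from the base axis. Payload 12.5 kg.
Tool frame: the origin (TCP) lies at the very end of the fingers, on their centre line; the grasp point (between the pads) lies 19 mm behind it; z points along the fingers, y is the line along which they close (so a half turn about z gives the same grasp; the last joint's range is limited). The gripper opens to 85 mm and grips with 20 to 120 N. Pads are 22 mm wide; open, the fingers measure 114 mm over their backs; the gripper's body (76 mm by 85 mm) begins 54 mm behind the grasp point. The pads swing forward as they close: fully open they stand 13 mm farther back than shut.
Start: joints at [1.086, 0.351, 1.652, -0, 1.139, -0.085], TCP at [0.214, 0.507, 0.231] pointing down, gripper open.
Joint ranges: [-2.75, 2.75], [-0.79, 2.1], [0.01, 2.65], [-1.57, 4.71], [0.07, 3.14], [-2.87, 2.87]. Speed limits (rad/s): [2.22, 2.22, 2.79, 3.14, 3.14, 3.14].

## Interface

Orientations are given as a 3x3 rotation matrix whose columns are the frame's x, y, z axes.
In Python, from bench import manip gives the robot as it stands. Calls block until the motion is done:
- manip.move_ptp(position, orientation): joint-space move of the TCP to a pose.
- manip.move_l(position, attitude=None, max_speed=0.15): straight line of the TCP; attitude=None keeps the orientation; max_speed is the mean speed in m/s.
- manip.move_j(angles): joint-space move.
- manip.set_gripper(opening, effort=None): opening from 0.0 (shut) to 1.0 (fully open); effort is the grip in N (None keeps the last); returns when the fingers have stopped.
- manip.dwell(seconds).
- manip.inverse_kinematics(position, orientation): joint angles nearest the present ones, or None.
- manip.grab_frame(name): name is "scene" or "side" or "wrist"; returns (picture, depth): 420x560x3 uint8, red, green, blue; 420x560 float32, m along the optical axis (not along the pixel's ray), 0 where there is no reading.
- manip.get_calibration(name): a dict with "camera_matrix" (3x3 intrinsics, pixels), "R" (3x3) and "t" (3): a world point X has camera coordinates R X + t. Camera axes: x right, y down, z forward; pixel columns grow to the right and rows downward; lengths in m; the calibration is good to about 2 mm. A picture is of the moment at which its call begins: read the wrist's pose just before it. get_calibration takes no time and is no camera call; for the wrist camera it gives the pose at the moment of the call.
A pose or a line that the arm cannot do raises manip.Unreachable and nothing moves.
- manip.sign_off(): hands the job in; it is judged then, once.
Trained networks look in the newest picture that a camera, given by its name, has taken for a name from the list of things; names that differ only in an ending like _2 or _b are one class to them, and where a whole thing is asked for, a point or a joint stands for the part that bears it (a point fixed in the world has none). Each returns a list of dicts, best first, with "confidence" (0 to 1); they miss things now and then, are a little off and sometimes report something else, mostly with a low value. They report only what shows in the picture. A call takes as long as a camera call. They do not tell look-alikes from the thing itself.
- manip.look_for(camera, name): "at" ([x, y, z] in m, in world coordinates, good to about 4 mm: the middle of the surface that is visible of it).
Readings, each from a call of its own:
- manip.current_time(): time.
- manip.current_qpos(): joint angles.
- manip.current_joint_vel(): joint speeds.
- manip.current_joint_torque(): joint torques, N m.
- manip.current_ee_pos(): TCP position.
- manip.current_tcp_rot(): TCP orientation.
- manip.current_force(): force on the tool from outside, world axes, zero at the start.
- manip.current_ft_torque(): the same for the moment, N m.
- manip.current_grip_width(): opening from 0.0 (shut) to 1.0 (fully open).
- manip.current_grip_force(): force on a finger pad.
Only numpy, scipy, OpenCV 4.12 (cv2) and the standard library are available. Lean on these libraries where they do the work, as an engineer would, in place of code of your own. Each camera call takes 0.05 s, during which the arm holds its last target. There are 200 camera calls.

## Working session

There is one attempt and no reset: what is moved stays moved. The work goes in short steps, each a Python script; the robot and the scene stay as the last script left them, time stands still between calls to the robot, and variables do not carry over. Pictures are saved under pics/ and viewed, at most 10 in all, crops included, and the job is handed in when it is done.

```bash
ls; mkdir -p pics; python3 - <<'E'
from bench import manip as m
import cv2
print(m.current_time())
for c in ("scene","side"):
    p,d=m.grab_frame(c); cv2.imwrite(f"pics/{c}0.png",p[:,:,::-1])
    K=m.get_calibration(c); print(c,K["R"].round(3).tolist(),K["t"].round(3),K["camera_matrix"][0,0])
    for n in ("stand","mouth","cradle_mid","sleeve_mid","catch_tip","cartridge_mid","plug_tip","jar_mid","beaker_mid","bottle_mid"):
        print(n,[(r["at"] if isinstance(r["at"],str) else [round(float(v),3) for v in r["at"]],round(r["confidence"],2)) for r in m.look_for(c,n)])
print(m.current_time())
E
```

```text
pics
0.0
scene [[-0.199, 0.98, -0.014], [0.847, 0.165, -0.505], [-0.492, -0.112, -0.863]] [ 0.15  -0.382  1.41 ] 495.04593247459985
stand [([0.534, -0.131, 0.008], 0.72), ([0.639, 0.034, 0.101], 0.53)]
mouth [([0.529, -0.125, 0.011], 0.63)]
cradle_mid [([0.53, -0.13, 0.013], 0.84)]
sleeve_mid [([0.541, -0.16, 0.095], 0.75), ([0.657, -0.118, 0.054], 0.5)]
catch_tip [([0.661, -0.115, 0.056], 0.55)]
cartridge_mid [([0.502, 0.194, 0.042], 0.67), ([0.504, -0.045, 0.092], 0.63), ([0.222, -0.304, 0.031], 0.58), ([0.8, 0.067, 0.04], 0.56)]
plug_tip [([0.223, -0.309, 0.037], 0.93), ([0.498, 0.195, 0.04], 0.86), ([0.507, -0.049, 0.089], 0.73), ([0.802, 0.074, 0.037], 0.71)]
jar_mid [([0.399, -0.086, 0.076], 0.61)]
beaker_mid [([0.66, -0.116, 0.054], 0.6)]
bottle_mid [([0.636, 0.033, 0.098], 0.85)]
side [[-0.999, -0.045, -0.013], [-0.026, 0.757, -0.653], [0.039, -0.652, -0.757]] [0.513 0.117 1.106] 434.32201339804806
stand [([0.518, -0.076, 0.012], 0.9)]
mouth [([0.518, -0.084, 0.015], 0.78)]
cradle_mid [([0.517, -0.086, 0.01], 0.65)]
sleeve_mid [([0.531, -0.165, 0.095], 0.54)]
catch_tip []
cartridge_mid [([0.49, 0.208, 0.038], 0.92), ([0.21, -0.303, 0.033], 0.92), ([0.495, -0.036, 0.093], 0.73), ([0.792, 0.087, 0.034], 0.67)]
plug_tip [([0.209, -0.301, 0.036], 0.95), ([0.5, -0.035, 0.089], 0.87), ([0.793, 0.085, 0.038], 0.74), ([0.488, 0.206, 0.035], 0.63), ([0.52, -0.082, 0.016], 0.51)]
jar_mid [([0.384, -0.069, 0.074], 0.65), ([0.528, -0.163, 0.092], 0.44)]
beaker_mid [([0.666, -0.099, 0.061], 0.84)]
bottle_mid [([0.617, 0.052, 0.09], 0.83)]
1.1
```

View pics/scene0.png

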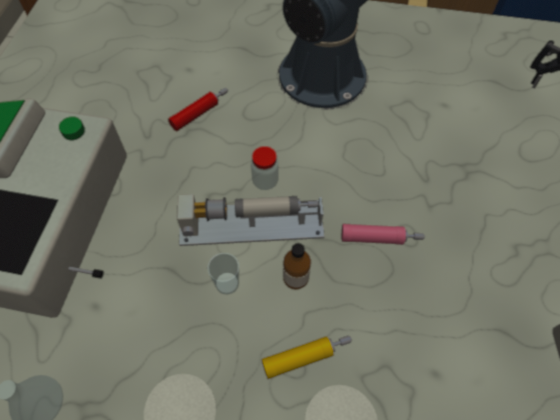

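View pics/side0.png

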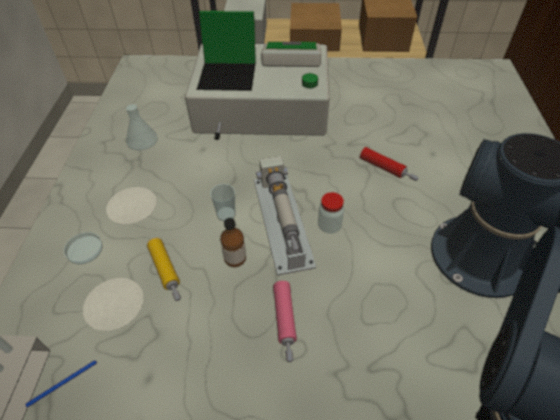

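The white one in the cradle at scene pixel (268,207) is the target. The look-alikes are red (193,110), pink (375,234) and yellow (298,357). Next is a close look from the wrist camera.

```bash
cat > h.py <<'E'
from bench import manip as m
import numpy as np, cv2
def rot(a,s=1):  # a: stand-x unit (xy); tool x = s*a, z down
    x=s*np.array([a[0],a[1],0.]); z=np.array([0,0,-1.]); return np.column_stack([x,np.cross(z,x),z])
def cloud(c):
    K=m.get_calibration(c); p,d=m.grab_frame(c); v,u=np.mgrid[:420,:560]; k=np.linalg.inv(K["camera_matrix"])
    P=(np.stack([u,v,np.ones_like(u)],-1)@k.T)*d[...,None]
    return p,d,(P-K["t"])@K["R"]
E
python3 - <<'E'
from h import *
a=np.array([-.2,.98]);a/=np.linalg.norm(a)
for s in (1,-1): print(s,m.inverse_kinematics([.515,-.06,.2],rot(a,s)))
s=1
m.move_ptp([.515,-.05,.36],rot(a,s)); 
K=m.get_calibration("wrist");print((-K["R"].T@K["t"]).round(3),K["R"].round(2).tolist())
p,d,X=cloud("wrist");cv2.imwrite("pics/w0.png",p[:,:,::-1]);np.savez("w0.npz",p=p,X=X)
for n in ("mouth","cradle_mid","sleeve_mid","catch_tip","cartridge_mid","plug_tip"):
    print(n,[(np.round(r["at"],3).tolist(),round(r["confidence"],2)) for r in m.look_for("wrist",n)])
for c in ("scene","side"):
    p,d,X=cloud(c);np.savez(c+".npz",p=p,X=X)
print(m.current_time(),m.current_qpos())
E
```

```text
1 [-2.05787301e-01  3.30278635e-01  1.76583209e+00 -4.44089210e-16
  1.04548193e+00 -4.07104409e-01]
-1 [-2.05787301e-01  3.30278635e-01  1.76583209e+00 -4.44089210e-16
  1.04548193e+00  2.73448824e+00]
[0.5   0.025 0.502] [[0.98, 0.2, -0.0], [0.19, -0.93, 0.3], [0.06, -0.29, -0.95]]
mouth [([0.52, -0.106, 0.012], 0.62)]
cradle_mid [([0.515, -0.109, 0.009], 0.55)]
sleeve_mid [([0.528, -0.164, 0.093], 0.91)]
catch_tip []
cartridge_mid [([0.786, 0.072, 0.034], 0.93), ([0.5, 0.149, 0.038], 0.92), ([0.498, -0.044, 0.088], 0.72), ([0.213, -0.301, 0.041], 0.58)]
plug_tip [([0.211, -0.302, 0.034], 0.98), ([0.78, 0.076, 0.032], 0.77), ([0.503, -0.041, 0.093], 0.75), ([0.5, 0.147, 0.041], 0.62)]
3.85 [-1.86616267e-01  1.86444230e-01  1.55081600e+00 -2.81504420e-05
  1.40436025e+00 -3.88104175e-01]
```

View pics/w0.png

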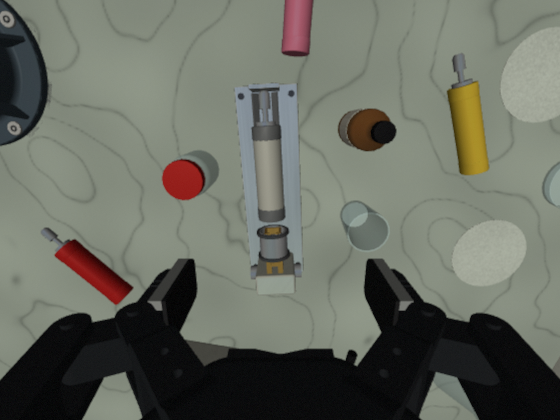

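```bash
cat > fit.py <<'E'
from h import *
from scipy.optimize import least_squares
def fit(X,o=np.array([.522,-.14]),a=np.array([-.2,.98]),it=6,lo=.035,hi=.15):
    a=a/np.linalg.norm(a)
    for _ in range(it):
        n=np.array([-a[1],a[0]]); q=X.reshape(-1,3); s=(q[:,:2]-o)@a; l=(q[:,:2]-o)@n
        k=(s>lo)&(s<hi)&(abs(l)<.026)&(q[:,2]>.066)&(q[:,2]<.12)
        f=lambda v:np.hypot(l[k]-v[0]-v[1]*(s[k]-.09),q[k,2]-v[2]-v[3]*(s[k]-.09))-.021
        r=least_squares(f,[0,0,.075,0],loss="soft_l1",f_scale=.001)
        v=r.x; o=o+n*(v[0]-v[1]*.09); a=a+n*v[1]; a/=np.linalg.norm(a)
    return o,a,v,k.sum(),np.median(abs(r.fun))
if __name__=="__main__":
    for c in ("w0","scene","side"):
        X=np.load(c+".npz")["X"]; o,a,v,nk,e=fit(X); n=np.array([-a[1],a[0]])
        q=X.reshape(-1,3); s=(q[:,:2]-o)@a; l=(q[:,:2]-o)@n
        print(c,o.round(4),a.round(4),np.degrees(np.arctan2(a[1],a[0])).round(2),v.round(4),nk,e.round(4))
        k=(abs(l)<.006)&(s>-.12)&(s<.24)
        b=np.round(s[k]/.004).astype(int)
        print([(int(i*4),int(1000*np.median(q[k,2][b==i]))) for i in np.unique(b)])
        pl=(q[:,2]>.006)&(q[:,2]<.016)&(s>-.12)&(s<.24)&(abs(l)<.065); print("plate l",np.percentile(l[pl],[1,99]).round(4),"s",np.percentile(s[pl],[1,99]).round(4))
E
python3 fit.py
```

```text
w0 [ 0.5207 -0.1403] [-0.2528  0.9675] 104.64 [ 0.     -0.      0.0739  0.0017] 2181 0.0005
[(-108, 95), (-104, 95), (-100, 96), (-96, 95), (-92, 95), (-88, 95), (-84, 96), (-80, 96), (-76, 91), (-72, 73), (-68, 65), (-64, 87), (-60, 88), (-56, 87), (-48, 100), (-44, 99), (-40, 96), (-36, 96), (-32, 96), (-28, 96), (-24, 96), (-20, 96), (-16, 94), (-12, 94), (-8, 83), (-4, 65), (16, 95), (20, 95), (24, 95), (28, 94), (32, 95), (36, 94), (40, 95), (44, 94), (48, 94), (52, 94), (56, 94), (60, 94), (64, 94), (68, 95), (72, 94), (76, 94), (80, 95), (84, 94), (88, 94), (92, 94), (96, 94), (100, 439), (104, 441), (108, 451), (112, 457), (116, 94), (120, 95), (124, 94), (128, 94), (132, 94), (136, 94), (140, 95), (144, 95), (148, 94), (152, 94), (156, 89), (160, 87), (164, 76), (168, 76), (172, 76), (176, 76), (180, 80), (184, 81), (188, 81), (192, 81), (196, 81), (200, 80), (204, 43), (208, 66), (212, 66), (220, 0), (224, 0), (228, 0), (232, 0), (236, 0), (240, 0)]
plate l [-0.0495  0.0492] s [-0.0943  0.2132]
scene [ 0.5215 -0.1401] [-0.2534  0.9674] 104.68 [0.     0.     0.0745 0.    ] 9
[... 1315 characters left out ...]
66), (-16, 84), (-12, 85), (-8, 98), (-4, 101), (16, 96), (20, 96), (24, 96), (28, 96), (32, 95), (36, 95), (40, 95), (44, 95), (48, 97), (52, 95), (56, 95), (60, 95), (64, 94), (68, 96), (72, 96), (76, 94), (80, 96), (84, 95), (88, 96), (92, 94), (96, 442), (100, 464), (104, 451), (108, 460), (112, 533), (116, 523), (120, 518), (124, 551), (128, 95), (132, 96), (136, 97), (140, 96), (144, 95), (148, 95), (152, 93), (156, 83), (160, 608), (164, 617), (168, 603), (172, 50), (176, 82), (180, 82), (184, 81), (188, 82), (192, 84), (196, 80), (200, 78), (204, 66), (208, 39), (212, 8), (216, 0), (220, 0), (224, 0), (228, 2), (232, 0), (236, 0), (240, 0)]
plate l [-0.05   0.049] s [-0.1072  0.2133]
```

```bash
python3 - <<'E'
from h import *
o=np.array([.5213,-.1402]); th=np.radians(104.67); a=np.array([np.cos(th),np.sin(th)]); n=np.array([-a[1],a[0]])
for c in ("w0","side","scene"):
    q=np.load(c+".npz")["X"].reshape(-1,3); s=(q[:,:2]-o)@a; l=(q[:,:2]-o)@n; z=q[:,2]
    R=lambda w,lo,hi,z0,z1:np.percentile(s[(abs(l)<w)&(s>lo)&(s<hi)&(z>z0)&(z<z1)],[1,99]).round(4).tolist()
    print(c,"block",R(.015,-.13,-.06,.09,.1),"sleeve",R(.02,-.06,.005,.09,.106),"body",R(.012,.005,.175,.088,.1),"fence",R(.02,.204,.23,.06,.07),"tip",R(.005,.17,.206,.074,.088))
q=m.current_qpos()
for st in (.087,.128,.076):
    P=o+a*(st-.003)
    for s in (1,-1):
        for z in (.057,.22): print(st,s,z,np.round(m.inverse_kinematics([*P,z],rot(a,s)),2))
E
```

```text
w0 block [-0.1076, -0.0734] sleeve [-0.047, -0.0035] body [0.0186, 0.1572] fence [0.2059, 0.212] tip [0.1704, 0.2015]
side block [-0.1105, -0.0621] sleeve [-0.0503, -0.0048] body [0.0148, 0.1564] fence [0.2042, 0.2102] tip [0.1703, 0.2]
scene block [-0.1096, -0.0656] sleeve [-0.0592, -0.0055] body [0.0159, 0.157] fence [0.2043, 0.2105] tip [0.1706, 0.2]
0.087 1 0.057 [-0.21  0.53  1.9  -0.    0.71 -0.47]
0.087 1 0.22 [-0.21  0.28  1.78 -0.    1.08 -0.47]
0.087 -1 0.057 [-0.21  0.53  1.9  -0.    0.71  2.68]
0.087 -1 0.22 [-0.21  0.28  1.78 -0.    1.08  2.68]
0.128 1 0.057 [-0.13  0.51  1.93 -0.    0.7  -0.39]
0.128 1 0.22 [-0.13  0.26  1.82 -0.    1.07 -0.39]
0.128 -1 0.057 [-0.13  0.51  1.93 -0.    0.7   2.75]
0.128 -1 0.22 [-0.13  0.26  1.82 -0.    1.07  2.75]
0.076 1 0.057 [-0.23  0.53  1.89 -0.    0.72 -0.49]
0.076 1 0.22 [-0.23  0.29  1.77 -0.    1.08 -0.49]
0.076 -1 0.057 [-0.23  0.53  1.89 -0.    0.72  2.66]
0.076 -1 0.22 [-0.23  0.29  1.77 -0.    1.08  2.66]
```

```bash
cat >> h.py <<'E'
th=np.radians(104.67); A=np.array([np.cos(th),np.sin(th)]); N=np.array([-A[1],A[0]]); O=np.array([.5213,-.1402])-.004*A
def P(s,z,l=0.): return np.array([*(O+A*s+N*l),z])   # stand frame -> world
def S(): # tcp in stand frame, force in stand frame
    e=m.current_ee_pos(); f=m.current_force(); d=np.array(e[:2])-O
    return dict(t=round(m.current_time(),2),s=round(d@A*1e3,1),l=round(d@N*1e3,1),z=round(e[2]*1e3,1),f=np.round([f[:2]@A,f[:2]@N,f[2]],1).tolist(),g=round(85*m.current_grip_width(),1),gf=round(float(m.current_grip_force()),1))
E
python3 - <<'E'
from h import *
m.move_ptp(P(-.022,.19),rot(A)); m.move_l(P(-.022,.058)); print(S())
m.set_gripper(0,30); print(S())
for d in (.006,.012,.0165,.0185): m.move_l(P(-.022-d,.058),max_speed=.05); print(S())
m.move_l(P(-.022-.015,.058),max_speed=.05); print(S())
m.set_gripper(1.0);print(S())
m.move_l(P(-.037,.19),max_speed=.25)
m.move_ptp(P(.0,.30),rot(A))
p,d,X=cloud("wrist");cv2.imwrite("pics/w1.png",p[:,:,::-1][150:420,130:430]);np.savez("w1.npz",X=X)
q=X.reshape(-1,3); e=q[:,:2]-O; s=e@A; l=e@N; k=(abs(l)<.02)&(s>-.07)&(s<.01)&(q[:,2]>.09)&(q[:,2]<.106); print(np.percentile(s[k],[1,99])); print(S())
E
```

```text
{'t': 5.72, 's': np.float64(-22.3), 'l': np.float64(-0.6), 'z': np.float64(59.0), 'f': [0.8, -0.3, 0.6], 'g': 84.9, 'gf': 0.0}
{'t': 6.19, 's': np.float64(-22.2), 'l': np.float64(0.6), 'z': np.float64(58.7), 'f': [0.8, 6.2, 9.1], 'g': 43.3, 'gf': 29.5}
{'t': 6.46, 's': np.float64(-27.8), 'l': np.float64(0.6), 'z': np.float64(58.6), 'f': [3.8, 6.1, 11.8], 'g': 43.6, 'gf': 29.7}
{'t': 6.72, 's': np.float64(-33.6), 'l': np.float64(0.7), 'z': np.float64(58.6), 'f': [4.7, 5.0, 11.3], 'g': 43.6, 'gf': 29.7}
{'t': 6.97, 's': np.float64(-37.9), 'l': np.float64(0.7), 'z': np.float64(58.7), 'f': [6.5, 6.5, 12.5], 'g': 43.6, 'gf': 29.8}
{'t': 7.22, 's': np.float64(-39.7), 'l': np.float64(0.7), 'z': np.float64(58.6), 'f': [7.0, 5.8, 12.2], 'g': 43.5, 'gf': 29.8}
{'t': 7.47, 's': np.float64(-36.5), 'l': np.float64(0.6), 'z': np.float64(58.7), 'f': [3.9, 6.3, 10.3], 'g': 43.6, 'gf': 29.6}
{'t': 7.97, 's': np.float64(-37.0), 'l': np.float64(-0.0), 'z': np.float64(58.0), 'f': [0.7, 0.2, -0.3], 'g': 84.9, 'gf': 0.0}
[-0.06982198 -0.00367407]
{'t': 9.22, 's': np.float64(0.3), 'l': np.float64(0.5), 'z': np.float64(298.0), 'f': [0.3, 0.4, -0.4], 'g': 84.8, 'gf': 0.0}
```

View pics/w1.png

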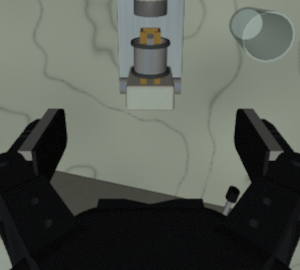

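```bash
python3 - <<'E'
from h import *
X=np.load("w1.npz")["X"].reshape(-1,3); e=X[:,:2]-O; s=e@A; l=e@N
for lo,hi in ((-.075,.02),): 
    k=(abs(l)<.008)&(s>lo)&(s<hi)&(X[:,2]>.06); b=np.round(s[k]/.003).astype(int); print([(int(i*3),int(1e3*np.percentile(X[k,2][b==i],80))) for i in np.unique(b)])
m.move_ptp(P(.089,.20,.0008),rot(A,-1)); m.move_l(P(.089,.057,.0008)); print(S())
m.set_gripper(0,60); print(S())
m.move_l(P(.089,.085,.0008),max_speed=.1); print(S())
m.move_l(P(.089,.25,.0008),max_speed=.25); print(S())
m.move_ptp(P(.128,.25,.0008),rot(A)); print(S())
for c in ("scene","side","wrist"):
    p,d,X=cloud(c); np.savez("h_"+c+".npz",X=X,p=p); cv2.imwrite(f"pics/h_{c}.png",p[:,:,::-1])
    for n in ("cartridge_mid","plug_tip"):
      for r in m.look_for(c,n):
        x=r["at"]; dd=np.array(x[:2])-O
        if x[2]>.15: print(c,n,np.round([dd@A,dd@N,x[2]],3),r["confidence"])
E
```

```text
[(-75, 96), (-72, 95), (-69, 90), (-66, 88), (-63, 88), (-57, 100), (-54, 100), (-51, 96), (-48, 96), (-45, 96), (-42, 96), (-39, 96), (-36, 96), (-33, 96), (-30, 96), (-27, 96), (-24, 96), (-21, 96), (-18, 100), (-15, 100), (-12, 99), (-9, 99), (-6, 99), (-3, 90), (0, 87), (9, 387), (12, 390), (15, 394), (18, 398), (21, 398)]
{'t': 13.09, 's': np.float64(88.8), 'l': np.float64(0.4), 'z': np.float64(57.7), 'f': [1.0, -0.1, 0.7], 'g': 84.9, 'gf': 0.0}
{'t': 13.57, 's': np.float64(88.9), 'l': np.float64(0.5), 'z': np.float64(57.6), 'f': [1.6, 1.7, 7.1], 'g': 40.3, 'gf': 59.6}
{'t': 14.01, 's': np.float64(89.0), 'l': np.float64(0.9), 'z': np.float64(84.9), 'f': [-0.1, -0.3, -3.7], 'g': 39.9, 'gf': 60.9}
{'t': 14.82, 's': np.float64(89.3), 'l': np.float64(1.5), 'z': np.float64(248.4), 'f': [-0.3, -0.5, -4.2], 'g': 40.5, 'gf': 61.0}
{'t': 17.41, 's': np.float64(128.0), 'l': np.float64(0.8), 'z': np.float64(249.9), 'f': [0.5, 0.3, -3.5], 'g': 40.2, 'gf': 61.1}
scene cartridge_mid [ 0.111 -0.005  0.281] 0.69
scene plug_tip [ 0.105 -0.009  0.278] 0.84
side cartridge_mid [ 0.169 -0.001  0.281] 0.74
side plug_tip [ 0.171 -0.001  0.283] 0.66
wrist cartridge_mid [ 0.159 -0.     0.284] 0.59
wrist plug_tip [ 0.162 -0.005  0.286] 0.87
```

```bash
python3 - <<'E'
from h import *
for c in ("scene","side","wrist"):
    q=np.load(f"h_{c}.npz")["X"].reshape(-1,3); e=q[:,:2]-O; s=e@A; l=e@N
    k=(abs(l)<.03)&(s>-.05)&(s<.27)&(q[:,2]>.235)&(q[:,2]<.30)
    b=np.round(s[k]/.005).astype(int); print(c,[(int(i*5),int(1e3*np.percentile(q[k,2][b==i],95)),round(1e3*np.median(l[k][b==i])),int((b==i).sum())) for i in np.unique(b)])
E
```

```text
scene [(10, 273, -3, 6), (15, 275, -5, 17), (20, 276, -6, 23), (25, 275, -4, 23), (30, 276, -3, 19), (35, 275, -2, 18), (40, 271, -2, 12), (45, 272, -2, 8), (50, 281, -4, 16), (55, 281, -8, 37), (60, 288, -12, 57), (65, 289, -14, 56), (70, 288, -12, 59), (75, 288, -11, 60), (80, 288, -14, 57), (85, 289, -12, 61), (90, 288, -11, 54), (95, 289, -14, 58), (100, 288, -14, 57), (105, 289, -10, 52), (110, 287, -13, 60), (115, 291, -19, 32), (120, 272, -27, 9), (135, 265, -27, 8), (145, 285, -19, 22), (150, 288, -10, 53), (155, 289, -12, 60), (160, 288, -13, 60), (165, 288, -11, 49), (170, 287, -13, 60), (175, 287, -13, 57), (180, 289, -11, 59), (185, 289, -12, 58), (190, 288, -13, 61), (195, 288, -12, 48)]
side [(60, 273, -21, 3), (65, 270, -22, 1), (85, 272, 19, 1), (90, 279, 16, 1), (95, 285, 12, 7), (100, 290, 4, 15), (105, 288, 2, 18), (110, 288, 0, 18), (115, 288, -2, 26), (120, 291, 6, 39), (125, 290, 1, 31), (130, 291, 4, 47), (135, 293, -5, 124), (140, 299, -8, 55), (145, 288, -6, 31), (150, 288, -5, 31), (155, 288, -5, 36), (160, 288, -5, 33), (165, 288, -4, 30), (170, 288, -8, 39), (175, 289, -2, 28), (180, 289, -6, 35), (185, 289, -5, 34), (190, 288, -8, 37), (195, 287, -1, 219), (200, 286, -2, 4)]
wrist [(90, 272, 21, 3), (95, 277, -16, 38), (100, 283, 11, 160), (105, 287, 1, 650), (110, 287, 1, 698), (115, 287, 1, 742), (120, 288, 1, 957), (125, 289, 0, 1038), (130, 289, 1, 1069), (135, 289, -1, 1376), (140, 298, 0, 2550), (145, 287, 1, 903), (150, 287, 1, 941), (155, 287, 1, 965), (160, 287, 1, 1015), (165, 287, 1, 1042), (170, 287, 1, 1084), (175, 287, 1, 1141), (180, 288, 1, 1152), (185, 288, 1, 1267), (190, 288, 1, 1310), (195, 288, 1, 1378), (200, 287, 1, 595)]
```

View pics/h_side.png

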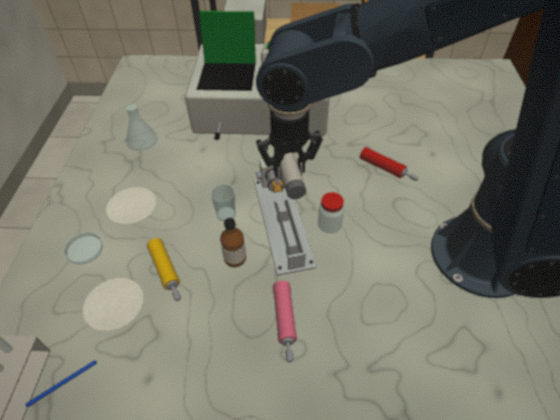

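```bash
python3 - <<'E'
from h import *
m.move_l(P(.128,.075,.0008),max_speed=.2); print(S())
m.move_l(P(.128,.058,.0008),max_speed=.03); print(S())
m.set_gripper(.65); m.dwell(.2); print(S())
m.set_gripper(0,60); print(S())
m.move_l(P(.128,.0588,.0008),max_speed=.02); print(S())
for s in (.118,.112,.106,.100,.094,.090,.086):
    m.move_l(P(s,.0588,.0008),max_speed=.05); r=S(); print(r)
    if abs(r["f"][0])>9 or abs(r["f"][1])>12: print("STOP");break
p,d,X=cloud("wrist"); cv2.imwrite("pics/w3.png",p[:,:,::-1])
E
```

```text
{'t': 18.88, 's': np.float64(127.8), 'l': np.float64(0.2), 'z': np.float64(75.9), 'f': [-0.4, 0.1, -2.7], 'g': 40.2, 'gf': 61.0}
{'t': 19.6, 's': np.float64(128.0), 'l': np.float64(0.7), 'z': np.float64(58.0), 'f': [-0.2, -0.5, -2.5], 'g': 39.9, 'gf': 61.0}
{'t': 20.1, 's': np.float64(128.0), 'l': np.float64(0.8), 'z': np.float64(58.0), 'f': [-0.4, -0.4, -1.3], 'g': 55.1, 'gf': 0.0}
{'t': 20.38, 's': np.float64(127.9), 'l': np.float64(0.4), 'z': np.float64(58.3), 'f': [1.1, -0.1, 4.7], 'g': 40.1, 'gf': 60.1}
{'t': 20.62, 's': np.float64(128.0), 'l': np.float64(0.8), 'z': np.float64(58.7), 'f': [0.5, -1.6, -0.8], 'g': 40.1, 'gf': 60.8}
{'t': 20.98, 's': np.float64(117.6), 'l': np.float64(0.8), 'z': np.float64(58.7), 'f': [-0.3, -1.7, -2.0], 'g': 39.7, 'gf': 60.8}
{'t': 21.24, 's': np.float64(111.7), 'l': np.float64(0.9), 'z': np.float64(58.8), 'f': [-0.3, -1.0, -2.7], 'g': 40.4, 'gf': 60.8}
{'t': 21.51, 's': np.float64(105.7), 'l': np.float64(0.9), 'z': np.float64(58.8), 'f': [0.1, -1.8, -1.8], 'g': 39.9, 'gf': 60.8}
{'t': 21.77, 's': np.float64(99.7), 'l': np.float64(0.9), 'z': np.float64(58.7), 'f': [-0.0, -0.7, -3.1], 'g': 39.8, 'gf': 60.8}
{'t': 22.04, 's': np.float64(93.7), 'l': np.float64(0.9), 'z': np.float64(58.7), 'f': [0.7, -1.2, -2.1], 'g': 39.9, 'gf': 60.9}
{'t': 22.29, 's': np.float64(89.8), 'l': np.float64(0.9), 'z': np.float64(58.7), 'f': [-0.4, -0.1, -2.7], 'g': 40.1, 'gf': 60.9}
{'t': 22.54, 's': np.float64(85.8), 'l': np.float64(0.9), 'z': np.float64(58.7), 'f': [-0.1, -0.6, -3.2], 'g': 40.0, 'gf': 60.9}
```

View pics/w3.png

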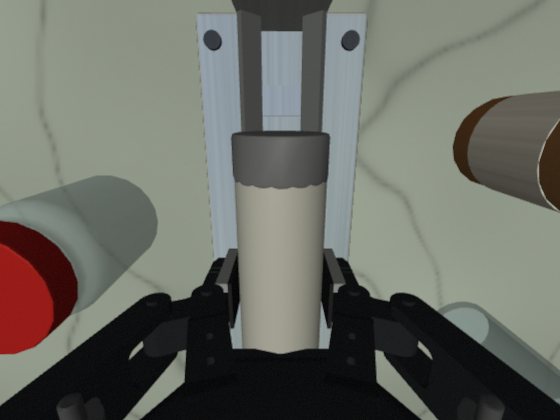

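The plug has entered the bore freely, with no contact force. The plain end is at (280,160), centred over the cradle. Next I push it home.

```bash
python3 - <<'E'
from h import *
s=.086
while s>.066:
    s-=.0015; m.move_l(P(s,.0586,.0008),max_speed=.05); r=S(); print(r["t"],r["s"],r["f"])
    if abs(r["f"][0])>18: print("STOP");break
m.dwell(.3); print(S())
p,d,X=cloud("side"); cv2.imwrite("pics/s4.png",cv2.resize(p[140:290,200:360,::-1],None,fx=4,fy=4))
E
```

```text
22.84 84.4 [-0.0, -0.8, -2.2]
23.09 82.9 [-0.4, -0.3, -2.4]
23.34 81.4 [-0.9, -0.7, -2.6]
23.59 80.2 [4.4, -2.0, -2.2]
23.84 78.5 [3.1, -3.1, -2.2]
24.09 76.8 [-0.1, -1.4, -2.4]
24.34 75.4 [1.8, -0.6, -2.3]
24.59 75.0 [10.8, -4.9, 0.1]
24.84 74.9 [22.7, -7.0, 3.7]
STOP
{'t': 25.14, 's': np.float64(74.9), 'l': np.float64(0.8), 'z': np.float64(58.5), 'f': [22.6, -6.8, 1.9], 'g': 40.4, 'gf': 61.4}
```

View pics/s4.png

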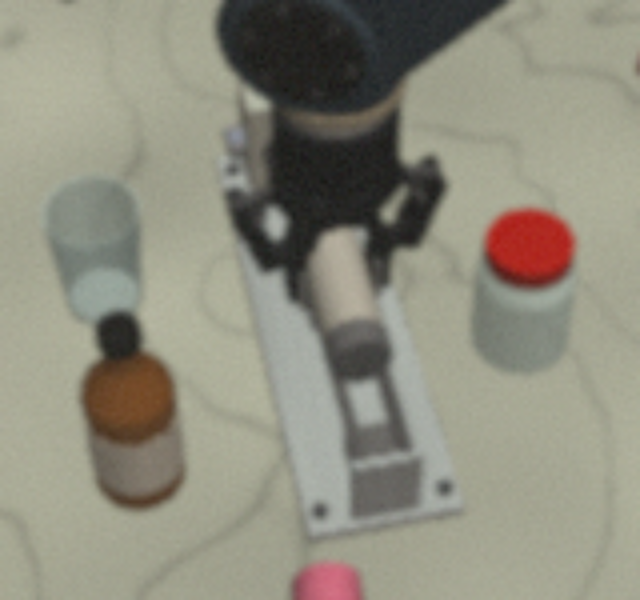

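```bash
python3 - <<'E'
from h import *
m.move_l(P(.0755,.058,.0008),max_speed=.03); print(S())
m.set_gripper(1.0); m.move_l(P(.0755,.2,.0008),max_speed=.25)
m.move_ptp(P(.0,.30),rot(A)); print(S())
p,d,X=cloud("wrist"); cv2.imwrite("pics/w5.png",cv2.resize(p[100:280,200:400,::-1],None,fx=3,fy=3))
q=X.reshape(-1,3); e=q[:,:2]-O; s=e@A; l=e@N
k=(abs(l)<.008)&(s>-.075)&(s<.02)&(q[:,2]>.06)&(q[:,2]<.12); b=np.round(s[k]/.003).astype(int); print([(int(i*3),int(1e3*np.percentile(q[k,2][b==i],80))) for i in np.unique(b)])
for n in ("jar_mid","beaker_mid","bottle_mid"):
    m.grab_frame("side"); print(n,[np.round(r["at"],3).tolist() for r in m.look_for("side",n)][:1])
E
```

```text
{'t': 25.44, 's': np.float64(75.6), 'l': np.float64(0.6), 'z': np.float64(58.3), 'f': [3.7, -1.9, 3.3], 'g': 40.3, 'gf': 61.5}
{'t': 27.24, 's': np.float64(0.0), 'l': np.float64(0.5), 'z': np.float64(298.3), 'f': [0.4, 0.7, -0.5], 'g': 85.0, 'gf': 0.0}
[(-75, 96), (-72, 95), (-69, 89), (-66, 87), (-63, 87), (-60, 87), (-57, 87), (-54, 88), (-51, 88), (-48, 88), (-42, 100), (-39, 100), (-36, 97), (-33, 96), (-30, 96), (-27, 96), (-24, 96), (-21, 96), (-18, 96), (-15, 97), (-12, 96), (-9, 96), (-6, 99), (-3, 100), (0, 99), (3, 88), (6, 93), (9, 95), (12, 95), (15, 95), (18, 95), (21, 93)]
jar_mid [[0.386, -0.071, 0.077]]
beaker_mid [[0.534, -0.164, 0.097]]
bottle_mid [[0.621, 0.053, 0.091]]
```

View pics/w5.png

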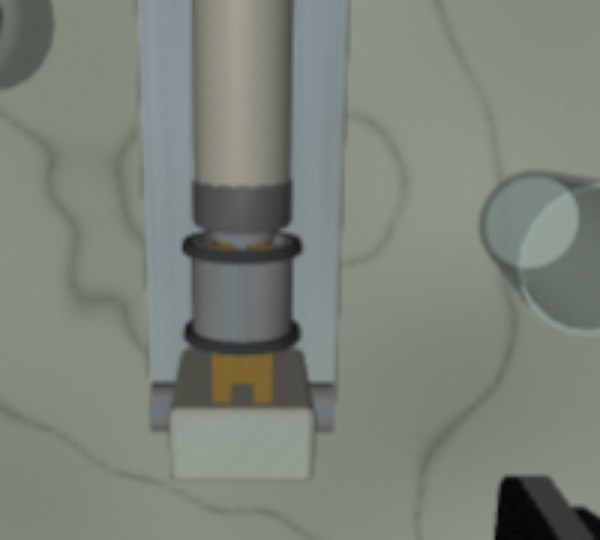

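The sleeve is fully forward: its front rim at (242,245) is flush with the mouth. The plug shoulder sits at the mouth, the cartridge lies released, and the bystanders are standing as before.

```bash
python3 -c "
from bench import manip as m
print(m.sign_off())"
```

```text
the job is handed in; nothing more can be done
None
```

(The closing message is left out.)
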